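# Roll-test two craft sticks through a evenness gauge

### The arm

A 6-joint arm with a two-finger parallel gripper is mounted at the origin on the work surface. World frame = base frame: x ahead of the robot, y to its left, z up, the work surface at z = 0. Lengths are in m, angles in rad, forces in N, time in s.
With the tool pointing down it reaches from about 0.35 to 0.975 m from the base axis. Payload 4.9 kg.
Tool frame: the origin (TCP) lies at the centre of the arm's flange, where the gripper is bolted on; the fingertips stand 173 mm ahead of it and the grasp point (between the pads) lies 155 mm ahead of it (ctrl.finger_overhang is the distance from the TCP to the fingertips, in m); z points along the fingers, y is the direction in which the jaws open and shut (so a half turn about z gives the same grasp; the last joint's range is limited). The gripper opens to 85 mm and grips with 20 to 120 N. Pads are 22 mm wide; open, the fingers measure 114 mm over their backs; the gripper's body (76 mm by 85 mm) begins 54 mm behind the grasp point. The pads swing forward as they close: fully open they stand 13 mm farther back than shut.
Start: joints at [1.049, 0.053, 1.613, -0, 1.476, -0.119], TCP at [0.245, 0.575, 0.405] pointing down, gripper open.
Joint ranges: [-3.01, 3.01], [-1.01, 2.22], [0.06, 2.58], [-1.02, 4.17], [0.09, 2.62], [-3.14, 3.14]. Speed limits (rad/s): [2.57, 2.57, 3.14, 3.14, 3.14, 3.14].

### API

Orientations are given as a rotation vector (axis times angle).
In Python, from station import ctrl, eyes, spotter gives the robot as it stands.
- The arm moves only by the shell command python3 -m crank 'ROWS' [FORCE]. ROWS is JSON, a list of rows, each a list of 7 numbers: the turn, a rotation vector about the tool's x, y, z in rad, then the shift along the tool's x, y, z in mm, then the closure, from -1 (fully open) to 1 (shut). A call has 1 to 8 rows; each row shifts and turns the pose as measured when the row begins, along the tool's axes as they then stand; what a row does not reach is not made up. A row lasts 1/12 s, in which the tool goes at most 41.7 mm and 7.16 degrees, less where a joint would pass 70% of its speed; a pose out of reach is approached as far as the arm can. A call is refused whole if a number of a shift passes 41.7 or a number of a turn 0.125, either way. A call with a gripper value outside its range is refused whole. The fingers move at their own pace and stop on an object; FORCE is the grip in N (left out, the last holds). Time passes only in rows, so rows that do not move let the fingers close. It gives the time, the measured TCP pose, the force and the opening at its end, in the units of the state.
- ctrl.get_obs(): the state, without advancing time (a new reading comes with each control period).
- eyes.get_image(name): name is "side" or "top" or "wrist"; returns a dict with "image" (400x640x3 uint8, red, green, blue), "vertical_fov" (degrees; the focal length in pixels is half the picture's height over the tangent of half this angle, whatever the lens; pixels are square), "cx", "cy" (the principal point, pixels), "rvec" (rotation vector, rad) and "tvec" (3), from world to camera coordinates, as OpenCV has them; the wrist camera has in their place "mount" (4x4, takes a point from camera to tool coordinates, whose origin is the TCP and whose axes are the flange's). Camera axes: x right, y down, z forward; pixel columns grow to the right and rows downward; lengths in m; the calibration is good to about 2 mm. A picture is of the moment at which its call begins: read the wrist's pose just before it. There is no depth.
- ctrl.finish_job(): hands the job in, once; it reports no verdict.
Trained networks look in a picture, given as the dict that the camera call returned (one of the last four; its "shot" number tells which), for a name from the list of things; names that differ only in an ending like _2 or _b are one class to them, and where a whole thing is asked for, a point or a joint stands for the part that bears it (a point fixed in the world has none). Each returns a list of dicts, best first, with "confidence" (0 to 1); they miss things now and then, are a little off and sometimes report something else, mostly with a low value. They report only what shows in the picture. A call takes as long as a camera call. They do not tell look-alikes from the thing itself.
- spotter.look_for(query, picture): "centre" ([x, y, z] in m, in world coordinates, good to about 4 mm: the middle of the surface that is visible of it).
- spotter.outline_of(query, picture): "region" (400x640 bool, what is visible of it).
- spotter.mark_of(query, picture): "centre" ([x, y, z] in m, in world coordinates, good to about 4 mm: a listed point, or the origin of a listed thing).
The state is a dict: "t": time; "q": joint angles; "dq": joint speeds; "effort": joint torques, N m; "tool_pos": TCP position; "tool_rot": TCP orientation; "contact_force": force on the tool from outside, world axes, zero at the start; "wrist_torque": the same for the moment, N m; "opening": finger opening in m.
Only numpy, scipy, OpenCV 4.12 (cv2) and the standard library are available. Lean on these libraries where they do the work, as an engineer would, in place of code of your own. Each camera call takes 0.05 s, during which the arm holds its last target.

### The job

Roll-test each of the two wooden sticks: push it along the metal plate from behind so that it rolls in under the two gauge bars. Roll the one that runs true right through and off the plate's end into the trough, without picking it up or dragging it; the uneven one, swollen in places, wobbles and catches on the bars: do not force it, but draw it back clear of the bars, lift it out and lay it in the plywood tray. Leave both there, lying still, and do not disturb the other things on the table.

Things in the scene. Friction and masses are not known exactly. Their poses are not given: they have to be found in the camera images.
- board: roll-test board, fixed. Origin at table height; x = rolling direction, y across, z up. Flat aluminium plate, top 30 mm above the table, y -125 to 125 mm, x -210 to 100 mm; a rear lip behind it (x -218 to -210) stands 6 mm proud; the trough follows at x 100 to 150 mm. The sticks start 75 to 105 mm apart: one at x about -50 mm, one at about -140 mm.
- gauge: steel gauge on the board: two flat bars over the plate at x 0 to 60 mm, one each side, from posts (inner faces y +-113 mm) in to y +-52 mm; the middle 104 mm is open from above for fingers. Bars' underside 24 mm above the plate (even stick: 2 mm to spare; uneven: catches), top 34 mm. Load it with at most 15 N. Origin on the plate, mid-mouth (board x = 0); axes as the board's
- gauge_mouth (a point): point on the plate's top, in the middle of the gauge's entry edge; axes as the board's
- trough (a point): middle of the open wooden trough's floor at the plate's end (board x 125 mm; floor 6 mm above the table; trough 50 mm long in x, its end and side walls 34 mm above the table); axes as the board's
- stick_a: one of two like peeled pale wooden sticks, 22 mm thick, 200 mm long, round ends, 45 to 80 g. One is even; the other has a lopsided swelling (27 mm thick, 15 mm long) 78 mm either side of its middle; not told which. Origin mid-stick on the centre line, y axis along it. Starts on the plate before the gauge, across the rolling direction within 0.08 rad, middle 11 to 13 mm above the plate.
- stick_b: one of two like peeled pale wooden sticks, 22 mm thick, 200 mm long, round ends, 45 to 80 g. One is even; the other has a lopsided swelling (27 mm thick, 15 mm long) 78 mm either side of its middle; not told which. Origin mid-stick on the centre line, y axis along it. Starts on the plate before the gauge, across the rolling direction within 0.08 rad, middle 11 to 13 mm above the plate.
- tray: open plywood tray fixed to the table, 250 mm (its x) by 120 mm (its y), 40 mm high, walls and floor 6 mm; origin under its middle, at the table; long side along its x axis
- vial_1: small corked glass vial, 34 mm across, 60 mm high, bystander; origin under its middle
- vial_2: second small corked glass vial, same size, bystander; origin under its middle
- tape: roll of tape lying flat, 90 mm across, 22 mm high, bystander; origin under its middle
- bead_box: white box 70 x 110 x 30 mm, bystander; origin under its middle
Not all that is in view belongs to the job. What is shaped like the stick_a but yellow is not meant.

How it is judged:
By the outcome, as a careful person would: the job done as asked, in the order asked, and still so for the second after the job is handed in, with the robot touching nothing.
It also fails if it takes over 72 s, if anything falls off the work surface, if the arm or the gripper's body presses on something with over 40 N, if the wrist force passes 120 N, or if a joint passes its speed limit or range.

## Working session

There is one attempt and no reset: what is moved stays moved. The work goes in short steps, Python scripts to look and compute and a shell command to move; the robot and the scene stay as the last step left them, time stands still between calls to the robot, and variables do not carry over. Pictures are saved under pics/ and viewed, and the job is handed in when it is done.

```bash
ls; mkdir -p pics
cat > h.py <<'E'
import numpy as np, cv2
from scipy.spatial.transform import Rotation as R
from station import ctrl, eyes, spotter
def save(p,name,crop=None,scale=1):
    im=p["image"]
    if crop: x0,y0,x1,y1=crop; im=im[y0:y1,x0:x1]
    im=cv2.resize(im,None,fx=scale,fy=scale,interpolation=cv2.INTER_CUBIC)
    cv2.imwrite("pics/"+name,im[...,::-1])
def f(p): return p["image"].shape[0]/2/np.tan(np.radians(p["vertical_fov"])/2)
def proj(p,X):
    Rm=R.from_rotvec(p["rvec"]).as_matrix(); c=np.atleast_2d(X)@Rm.T+np.array(p["tvec"])
    return c[:,:2]/c[:,2:]*f(p)+[p["cx"],p["cy"]]
def ray(p,uv,z):
    Rm=R.from_rotvec(p["rvec"]).as_matrix(); uv=np.atleast_2d(uv)
    d=np.c_[(uv-[p["cx"],p["cy"]])/f(p),np.ones(len(uv))]@Rm
    o=-Rm.T@np.array(p["tvec"]); return o+d*((z-o[2])/d[:,2])[:,None]
E
python3 - <<'E'
from h import *
for n in ["top","side"]:
    p=eyes.get_image(n); save(p,n+"0.png")
    print(n,{k:v for k,v in p.items() if k!="image"})
    for q in ["gauge","gauge_mouth","trough","stick_a","tray","board"]:
        for r in spotter.mark_of(q,p)[:3]: print(q,np.round(r["centre"],4),round(r["confidence"],2))
o=ctrl.get_obs(); print({k:np.round(v,3) for k,v in o.items()}, ctrl.finger_overhang)
E
```

```text
pics
top {'vertical_fov': 56.58005757060805, 'cx': 324.2011365784713, 'cy': 193.3343835490199, 'rvec': array([ 2.10616178, -2.15000668,  0.19076392]), 'tvec': array([0.0416549 , 0.54577288, 1.10224215]), 'shot': 1}
gauge_mouth [0.5332 0.1002 0.0261] 0.89
trough [0.5236 0.2247 0.006 ] 0.93
stick_a [0.8247 0.1977 0.0125] 0.95
stick_a [ 0.2534 -0.27    0.0106] 0.84
stick_a [0.5413 0.0501 0.0434] 0.68
tray [ 0.5199 -0.3249 -0.0013] 0.67
board [ 0.5348  0.1037 -0.0026] 0.6
board [ 0.7881 -0.0214  0.0016] 0.6
side {'vertical_fov': 46.877019696932074, 'cx': 319.28142014583295, 'cy': 207.04707812178958, 'rvec': array([ 2.30413212, -0.12083838,  0.04718503]), 'tvec': array([-0.55536849,  0.08571634,  1.0951577 ]), 'shot': 2}
gauge_mouth [0.5367 0.0986 0.0321] 0.94
trough [0.5222 0.2279 0.0082] 0.92
stick_a [0.8257 0.202  0.0135] 0.97
stick_a [ 0.5489 -0.0489  0.041 ] 0.82
stick_a [0.5389 0.0534 0.042 ] 0.66
tray [ 0.5152 -0.3256 -0.0041] 0.79
board [0.5358 0.0973 0.    ] 0.9
{'t': np.float64(0.7), 'q': array([ 1.049,  0.053,  1.613,  0.   ,  1.476, -0.119]), 'dq': array([ 0.   ,  0.001,  0.   ,  0.001, -0.001, -0.   ]), 'effort': array([ -0.   , -39.356, -37.037,  -0.   ,   0.   ,  -0.   ]), 'tool_pos': array([0.245, 0.575, 0.405]), 'tool_rot': array([0.628, 3.078, 0.   ]), 'contact_force': array([ 0.506, -0.248, -0.769]), 'wrist_torque': array([-0.063, -0.009,  0.013]), 'opening': np.float64(0.086)} 0.1734
```

View pics/top0.png

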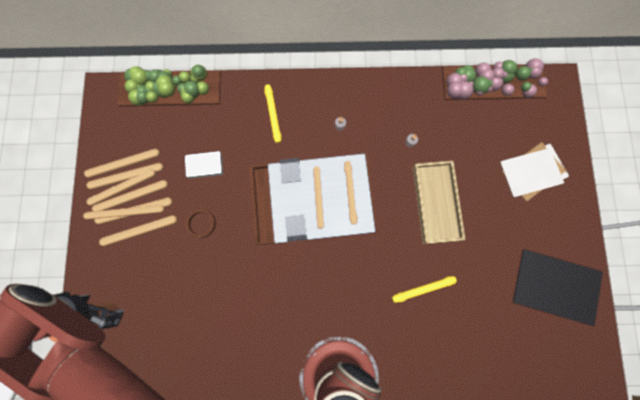

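View pics/side0.png

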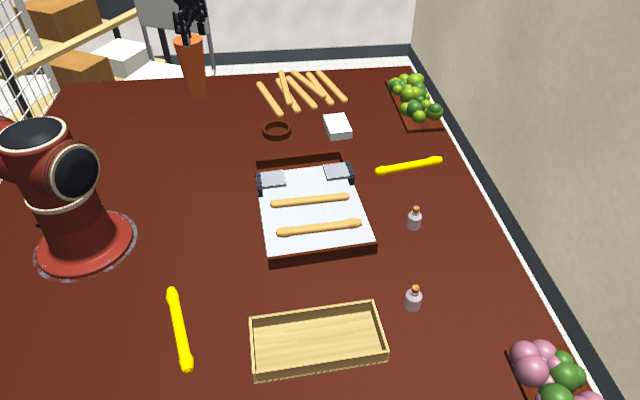

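Run:
```python
import cv2
a=cv2.imread("pics/top0.png")[140:260,240:390]; b=cv2.imread("pics/side0.png")[145:270,245:385]
cv2.imwrite("pics/topc.png",cv2.resize(a,None,fx=5,fy=5,interpolation=cv2.INTER_CUBIC))
cv2.imwrite("pics/sidec.png",cv2.resize(b,None,fx=5,fy=4.6,interpolation=cv2.INTER_CUBIC))
```

```text
(no output)
```

View pics/topc.png

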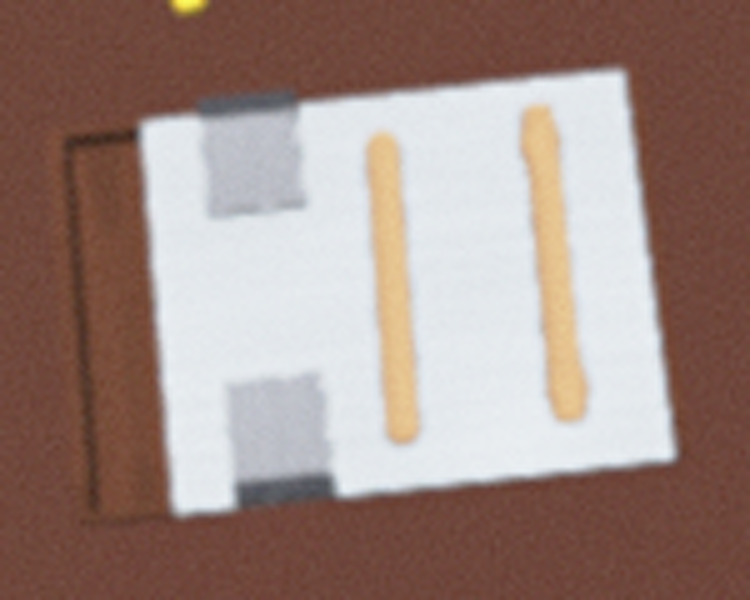

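View pics/sidec.png

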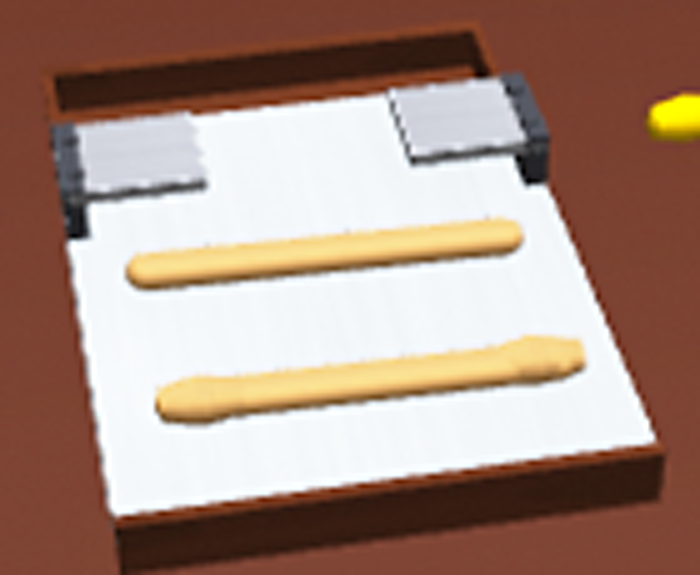

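Run:
```python
from h import *
p=dict(vertical_fov=56.58005757060805,cx=324.2011365784713,cy=193.3343835490199,rvec=[2.10616178,-2.15000668,0.19076392],tvec=[0.0416549,0.54577288,1.10224215],image=np.zeros((400,640,3)))
g=lambda c:np.array(c)/5+[240,140]
W=ray(p,g([(140,119),(626,70),(677,458),(175,515)]),0.03)
print(W)
L=np.array([(100,125),(-210,125),(-210,-125),(100,-125)])/1000.
# which side is +y: x cross -> board x ~ +world y => board y ~ -world x
L[:,1]*=-1
A=np.c_[L,np.zeros(4)]
m=W.mean(0);l=L.mean(0)
H=(L-l).T@(W[:,:2]-m[:2]);U,S,Vt=np.linalg.svd(H);Rm=(U@np.diag([1,np.linalg.det(U@Vt)])@Vt).T
t=m[:2]-Rm@l; print("yaw",np.degrees(np.arctan2(Rm[1,0],Rm[0,0])),"org",t); print("res",W[:,:2]-(L@Rm.T+t))
for n,c in dict(s1a=(382,145),s1b=(403,430),s2a=(538,118),s2b=(570,408)).items():
    w=ray(p,g(c),0.043)[0]; print(n,w,"board",(w[:2]-t)@Rm)
```

```text
[[ 0.64952641  0.2079655   0.03      ]
 [ 0.67545935 -0.10384391  0.03      ]
 [ 0.42646302 -0.12541152  0.03      ]
 [ 0.3978629   0.1848347   0.03      ]]
yaw 95.04617558586322 org [0.5324902  0.09567302]
res [[ 1.31655080e-03  1.68524457e-03]
 [-1.76644114e-05 -1.32567922e-03]
 [ 1.70383789e-05 -9.03653779e-04]
 [-1.31592477e-03  5.44088428e-04]]
s1a [0.62597853 0.05337101 0.043     ] board [-0.05036115 -0.08940516]
s1b [0.44608003 0.04350795 0.043     ] board [-0.04436237  0.09066362]
s2a [ 0.64146364 -0.04546515  0.043     ] board [-0.15017628 -0.09613677]
s2b [ 0.45748123 -0.05930356  0.043     ] board [-0.14777823  0.08834976]
```

```bash
python3 -m crank '[[0,0,0.12,0,0,0,0],[0,0,0.12,0,0,0,0],[0,0,0.12,0,0,0,0],[0,0,0.12,0,0,0,0],[0,0,0.12,0,0,0,0],[0,0,0.12,0,0,0,0],[0,0,0.12,0,0,0,0],[0,0,0.12,0,0,0,0]]' 20; python3 -m crank '[[0,0,0.12,-30,12,0,0],[0,0,0,-38,16,0,0],[0,0,0,-38,16,0,0],[0,0,0,-38,16,0,0],[0,0,0,-38,16,0,0],[0,0,0,-38,16,0,0],[0,0,0,-38,16,0,0],[0,0,0,-38,16,0,0]]'
```

```text
t: 1.37
tool_pos: [0.245, 0.575, 0.405]
tool_rot: [-2.025, -2.402, -0.001]
contact_force: [-0.4, -0.1, -0.1]
opening: 0.0428
t: 2.03
tool_pos: [0.3848, 0.2853, 0.4047]
tool_rot: [-2.159, -2.28, -0.007]
contact_force: [0.8, -0.2, -0.2]
opening: 0.0425
```

```bash
python3 -m crank '[[0,0,-0.034,-37,16.5,5,0],[0,0,0,-37,16.5,5,0],[0,0,0,-37,16.5,5,0],[0,0,0,-37,16.5,10,0],[0,0,0,-37,16.5,10,0],[0,0,0,-37,16.5,10,0],[0,0,0,-37,16.5,10,0],[0,0,0,-37,16.5,10,0]]'; python3 -m crank '[[0,0,0,0,0,0,0]]'
cat >> h.py <<'E'
O=np.array([0.5335,0.097]); YAW=np.radians(95.03)
u=np.array([np.cos(YAW),np.sin(YAW)]); v=np.array([-np.sin(YAW),np.cos(YAW)])
def b(w): d=np.asarray(w)[:2]-O; return np.array([d@u,d@v])*1000
def st():
    o=ctrl.get_obs(); r=R.from_rotvec(o["tool_rot"]).as_matrix()
    print("t",o["t"],"board xy",np.round(b(o["tool_pos"]),1),"tip z above plate",round((o["tool_pos"][2]-.1734-.03)*1000,1),"toolx rel yaw deg",round(np.degrees(np.arctan2(r[1,0],r[0,0])-YAW),2),"tilt",np.round(r[:2,2],4),"F",np.round(o["contact_force"],1),"open",round(o["opening"],4))
    return o
E
python3 - <<'E'
from h import *
st(); p=eyes.get_image("wrist"); save(p,"w1.png"); print(p["mount"],p["vertical_fov"],p["cx"],p["cy"])
p=eyes.get_image("top"); save(p,"t1.png",(220,120,400,270),4)
E
```

```text
t: 2.7
tool_pos: [0.5407, -0.0033, 0.3463]
tool_rot: [2.114, 2.312, 0.028]
contact_force: [1.9, 1.0, -0.5]
opening: 0.0429
t: 2.78
tool_pos: [0.5422, -0.0082, 0.3443]
tool_rot: [2.12, 2.306, 0.024]
contact_force: [-1.2, 0.5, 0.2]
opening: 0.0425
t 2.7833 board xy [-105.6    0.6] tip z above plate 140.9 toolx rel yaw deg -0.22 tilt [0.0168 0.0053] F [-1.2  0.5  0.2] open 0.0425
[[ 1.22704579e-03 -9.51588009e-01 -3.07373968e-01  7.98890316e-02]
 [ 9.99998847e-01  8.92818259e-04  1.22798046e-03 -1.12331719e-04]
 [-8.94102390e-04 -3.07375120e-01  9.51588007e-01  3.04540846e-02]
 [ 0.00000000e+00  0.00000000e+00  0.00000000e+00  1.00000000e+00]] 62.092140582254785 322.4225824313474 200.89077241815505
```

View pics/w1.png

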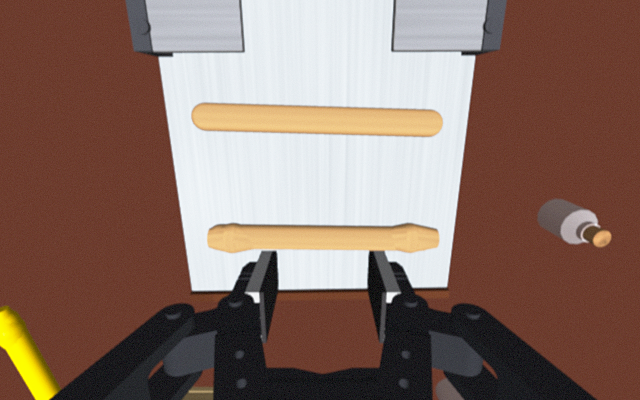

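```bash
cat >> h.py <<'E'
def wcam(p,o,uv,z):
    T=np.eye(4);T[:3,:3]=R.from_rotvec(o["tool_rot"]).as_matrix();T[:3,3]=o["tool_pos"]
    M=T@np.asarray(p["mount"]); uv=np.atleast_2d(uv)
    d=np.c_[(uv-[p["cx"],p["cy"]])/f(p),np.ones(len(uv))]@M[:3,:3].T
    w=M[:3,3]+d*((z-M[2,3])/d[:,2])[:,None]; return np.array([b(x) for x in w])
E
python3 - <<'E'
from h import *
o=st(); p=eyes.get_image("wrist")
print("mouth corners bars bottom edge top z (expect x0,y+-52 z.064)",wcam(p,o,[(150,52),(243,51),(393,51),(487,50)],.064))
print("plate rear corners",wcam(p,o,[(191,290),(450,288)],.030))
print("stick1",wcam(p,o,[(205,116),(430,123)],.043)); print("stick2",wcam(p,o,[(220,237),(428,238)],.043))
E
```

```text
t 2.8833 board xy [-102.1    1.4] tip z above plate 142.2 toolx rel yaw deg -0.06 tilt [0.0171 0.0078] F [ 0.1  0.3 -0.6] open 0.0427
mouth corners bars bottom edge top z (expect x0,y+-52 z.064) [[   6.86560964  115.1350472 ]
 [   7.63890631   51.19098383]
 [   7.86747659  -53.07799084]
 [   8.65543415 -119.15006805]]
plate rear corners [[-202.85059955  123.98575992]
 [-203.6101338  -130.95081961]]
stick1 [[-37.17765464  88.73497745]
 [-42.84241483 -90.94369329]]
stick2 [[-141.19633428   86.54106718]
 [-143.69271713  -99.03638855]]
```

```bash
sed -i 's/^O=.*; YAW/O=np.array([0.5352,0.1007]); YAW/' h.py; python3 -m crank '[[0.017,-0.005,0,8,3,20,0],[0,0,0,0,0,25,0],[0,0,0,0,0,25,0],[0,0,0,0,0,25,0],[0,0,0,0,0,0,0]]'
python3 - <<'E'
from h import *
st(); p=eyes.get_image("side"); save(p,"s2.png",(220,130,400,270),4)
E
```

```text
t: 3.35
tool_pos: [0.5438, 0.0116, 0.2552]
tool_rot: [2.104, 2.32, 0.016]
contact_force: [-1.1, -0.6, -0.5]
opening: 0.0427
t 3.35 board xy [-89.5  -0.8] tip z above plate 51.8 toolx rel yaw deg 0.55 tilt [0.0137 0.0012] F [-1.1 -0.6 -0.5] open 0.0427
```

View pics/s2.png

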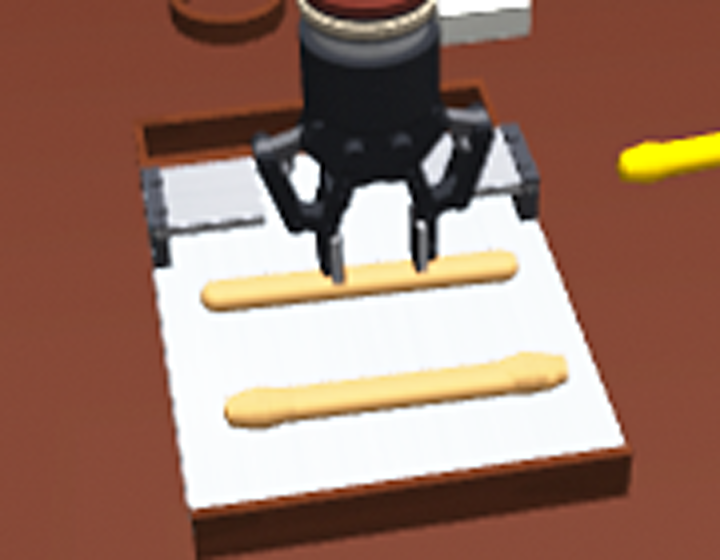

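```bash
python3 -m crank '[[0.014,0,0.008,-6,0,10,0],[0,0,0,0,0,10,0],[0,0,0,0,0,10,0],[0,0,0,0,0,8,0],[0,0,0,0,0,5,0],[0,0,0,0,0,0,0],[0,0,0,0,0,0,0]]'
python3 - <<'E'
from h import *
o=st(); p=eyes.get_image("side"); save(p,"s3.png",(220,130,400,270),4)
p=eyes.get_image("wrist"); save(p,"w3.png")
E
```

```text
t: 3.98
tool_pos: [0.5483, 0.007, 0.2188]
tool_rot: [2.109, 2.313, 0.013]
contact_force: [0.0, 1.0, -0.1]
opening: 0.043
t 3.9833 board xy [-94.5  -4.8] tip z above plate 15.4 toolx rel yaw deg 0.25 tilt [ 0.0139 -0.0018] F [ 0.   1.  -0.1] open 0.043
```

View pics/s3.png

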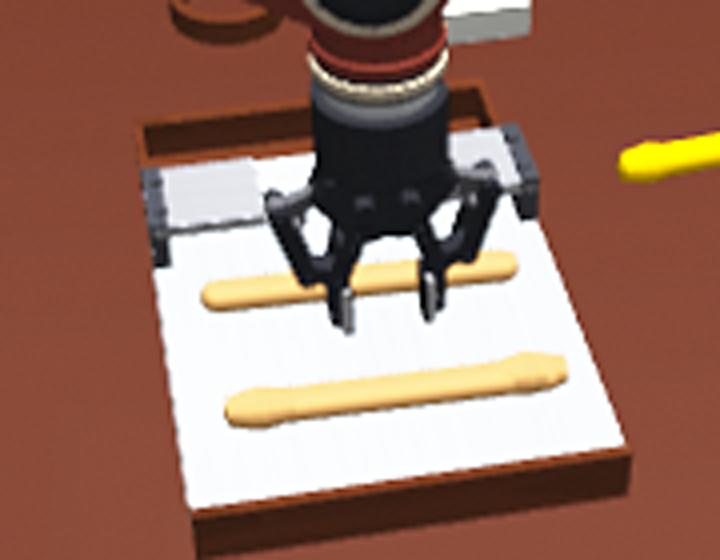

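View pics/w3.png

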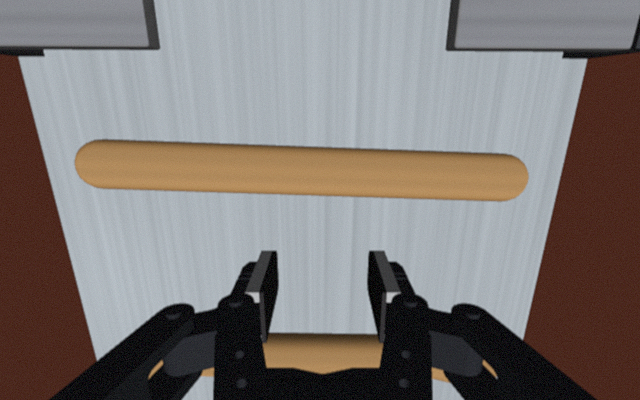

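```bash
python3 -m crank '[[0.014,0,0.005,0,-5,5,0],[0,0,0,0,0,5,0],[0,0,0,0,0,3,0],[0,0,0,0,0,0,0]]'
python3 - <<'E'
from h import *
o=st(); p=eyes.get_image("side"); save(p,"s4.png",(240,150,360,240),6)
E
```

```text
t: 4.42
tool_pos: [0.5434, 0.0062, 0.2061]
tool_rot: [2.121, 2.313, -0.003]
contact_force: [-0.3, 0.0, -0.0]
opening: 0.0426
t 4.4167 board xy [-94.8   0.1] tip z above plate 2.7 toolx rel yaw deg -0.08 tilt [ 0.0012 -0.0035] F [-0.3  0.  -0. ] open 0.0426
```

View pics/s4.png

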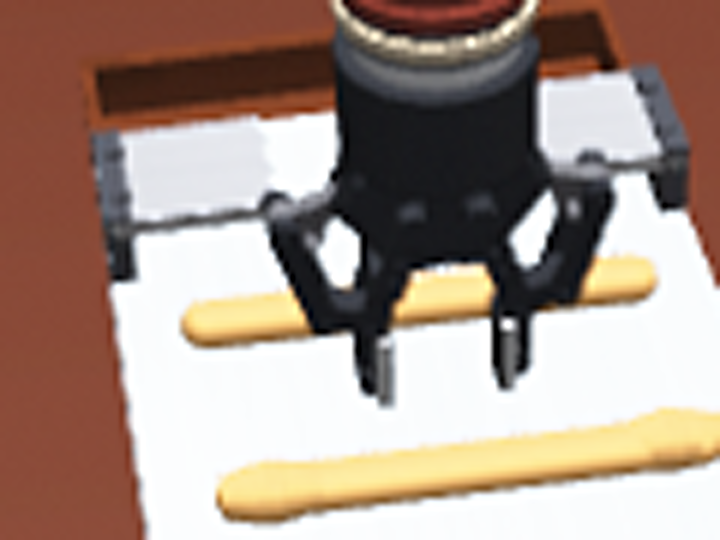

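```bash
python3 -m crank '[[0,0,0,7,0,0,0],[0,0,0,7,0,0,0],[0,0,0,5,0,0,0],[0,0,0,5,0,0,0],[0,0,0,5,0,0,0],[0,0,0,5,0,0,0],[0,0,0,5,0,0,0],[0,0,0,5,0,0,0]]'
python3 - <<'E'
from h import *
o=st(); p=eyes.get_image("wrist"); save(p,"w5.png")
E
```

```text
t: 5.13
tool_pos: [0.5398, 0.0545, 0.207]
tool_rot: [2.12, 2.312, -0.001]
contact_force: [-0.2, 0.4, -0.4]
opening: 0.0425
t 5.1333 board xy [-46.4  -0.5] tip z above plate 3.6 toolx rel yaw deg -0.08 tilt [ 0.0034 -0.0035] F [-0.2  0.4 -0.4] open 0.0425
```

View pics/w5.png

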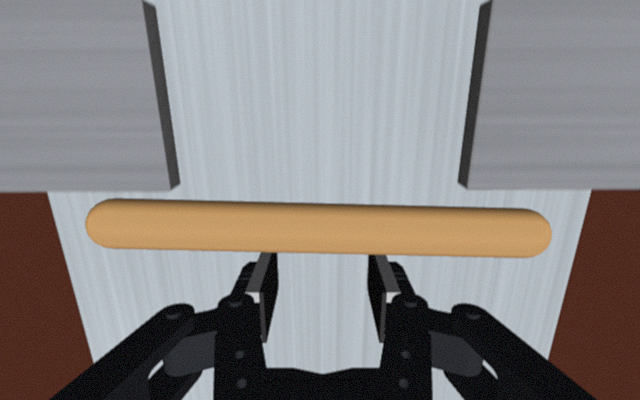

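```bash
python3 -m crank '[[0,0,0,4,0,0.5,0],[0,0,0,4,0,0,0],[0,0,0,4,0,0,0],[0,0,0,4,0,0,0],[0,0,0,4,0,0,0],[0,0,0,4,0,0,0]]'
python3 - <<'E'
from h import *
o=st(); p=eyes.get_image("wrist"); save(p,"w6.png");p=eyes.get_image("side"); save(p,"s6.png",(220,130,400,270),4)
E
```

```text
t: 5.68
tool_pos: [0.5374, 0.0812, 0.2063]
tool_rot: [2.12, 2.312, -0.0]
contact_force: [0.0, -0.6, 0.9]
opening: 0.0429
t 5.6833 board xy [-19.6  -0.5] tip z above plate 2.9 toolx rel yaw deg -0.08 tilt [ 0.0032 -0.0031] F [ 0.  -0.6  0.9] open 0.0429
```

View pics/w6.png

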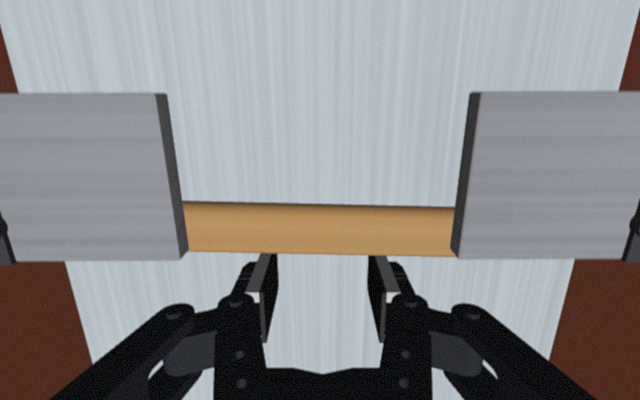

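View pics/s6.png

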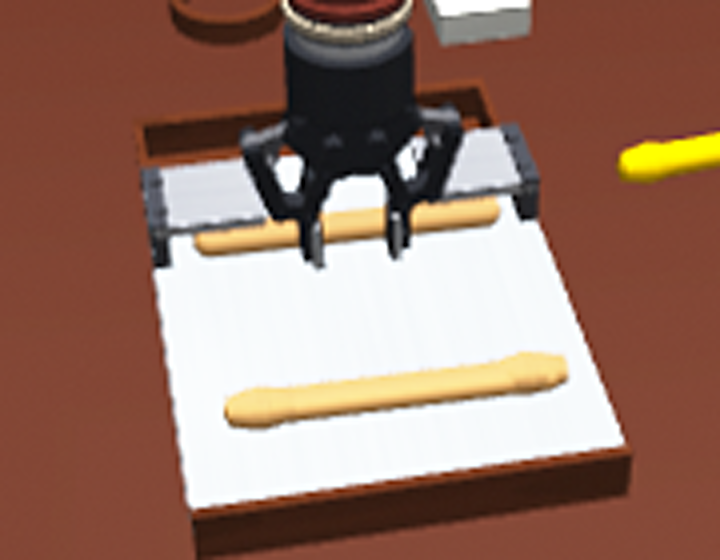

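Stick is under the mouth, freely rolling. Fingers are centred in the gap; continue through.

```bash
python3 -m crank '[[0,0,0,4,0,0,0],[0,0,0,4,0,0,0],[0,0,0,4,0,0,0],[0,0,0,4,0,0,0],[0,0,0,4,0,0,0],[0,0,0,4,0,0,0],[0,0,0,4,0,0,0],[0,0,0,4,0,0,0]]';python3 -m crank '[[0,0,0,4,0,0,0],[0,0,0,4,0,0,0],[0,0,0,4,0,0,0],[0,0,0,4,0,0,0]]'
python3 - <<'E'
from h import *
o=st(); p=eyes.get_image("wrist"); save(p,"w7.png")
E
```

```text
t: 6.45
tool_pos: [0.5344, 0.1158, 0.2062]
tool_rot: [2.121, 2.312, -0.0]
contact_force: [0.1, 0.2, -0.3]
opening: 0.0427
t: 6.78
tool_pos: [0.5328, 0.1337, 0.2061]
tool_rot: [2.12, 2.312, -0.0]
contact_force: [-1.0, -0.7, 0.5]
opening: 0.0425
t 6.7833 board xy [33.  -0.5] tip z above plate 2.7 toolx rel yaw deg -0.08 tilt [ 0.0032 -0.0032] F [-1.  -0.7  0.5] open 0.0425
```

View pics/w7.png

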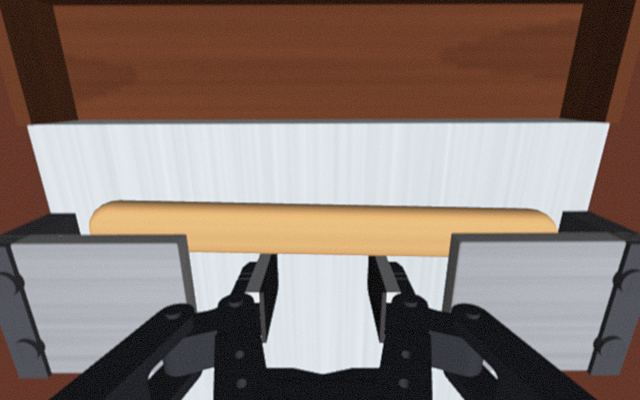

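```bash
python3 -m crank '[[0,0,0,4,0,0,0],[0,0,0,4,0,0,0],[0,0,0,4,0,0,0],[0,0,0,4,0,0,0],[0,0,0,4,0,0,0],[0,0,0,4,0,0,0],[0,0,0,4,0,0,0],[0,0,0,4,0,0,0]]';python3 -m crank '[[0,0,0,4,0,0,0],[0,0,0,4,0,0,0],[0,0,0,4,0,0,0],[0,0,0,0,0,0,0]]'
python3 - <<'E'
from h import *
o=st(); p=eyes.get_image("wrist"); save(p,"w8.png")
E
```

```text
t: 7.5
tool_pos: [0.5297, 0.169, 0.206]
tool_rot: [2.121, 2.312, 0.0]
contact_force: [1.1, 0.6, -0.3]
opening: 0.042
t: 7.83
tool_pos: [0.5284, 0.1831, 0.2059]
tool_rot: [2.12, 2.313, 0.0]
contact_force: [0.5, -0.0, -1.0]
opening: 0.0427
t 7.8333 board xy [82.7 -0.5] tip z above plate 2.5 toolx rel yaw deg -0.04 tilt [ 0.0031 -0.0026] F [ 0.5 -0.  -1. ] open 0.0427
```

View pics/w8.png

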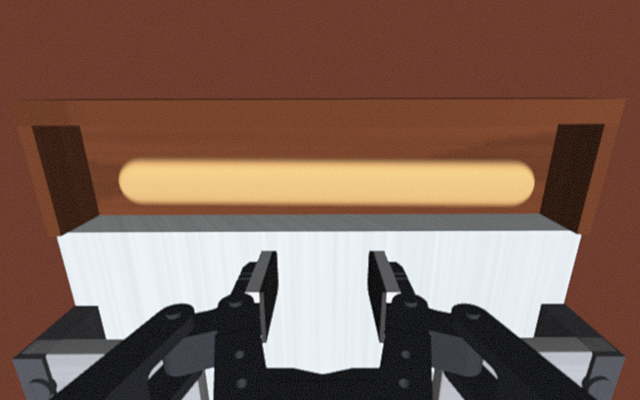

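```bash
python3 -m crank '[[0,0,0,0,0,-25,0],[0,0,0,0,0,-30,0],[0,0,0,-15,0,-20,0],[0,0,0,-35,0,0,0],[0,0,0,-35,0,0,0],[0,0,0,-35,0,0,0],[0,0,0,-35,0,0,0],[0,0,0,-35,0,0,0]]';python3 -m crank '[[0,0,0,-35,0,0,0],[0,0,0,-30,0,0,0],[0,0,0,0,0,0,0],[0,0,0,0,0,0,0]]'
python3 - <<'E'
from h import *
o=st(); p=eyes.get_image("wrist"); save(p,"w9.png"); p=eyes.get_image("top"); save(p,"t9.png",(220,120,400,270),4)
E
```

```text
t: 8.55
tool_pos: [0.5449, -0.008, 0.2856]
tool_rot: [2.105, 2.324, -0.0]
contact_force: [0.6, -0.6, -0.2]
opening: 0.0422
t: 8.88
tool_pos: [0.5512, -0.0827, 0.2871]
tool_rot: [2.113, 2.312, -0.001]
contact_force: [-0.2, 0.9, -0.2]
opening: 0.0429
t 8.8833 board xy [-1.841e+02  1.000e-01] tip z above plate 83.7 toolx rel yaw deg 0.13 tilt [ 0.0065 -0.0067] F [-0.2  0.9 -0.2] open 0.0429
```

View pics/w9.png

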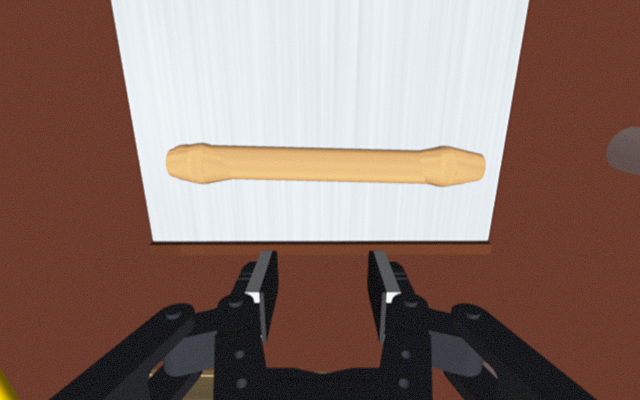

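View pics/t9.png

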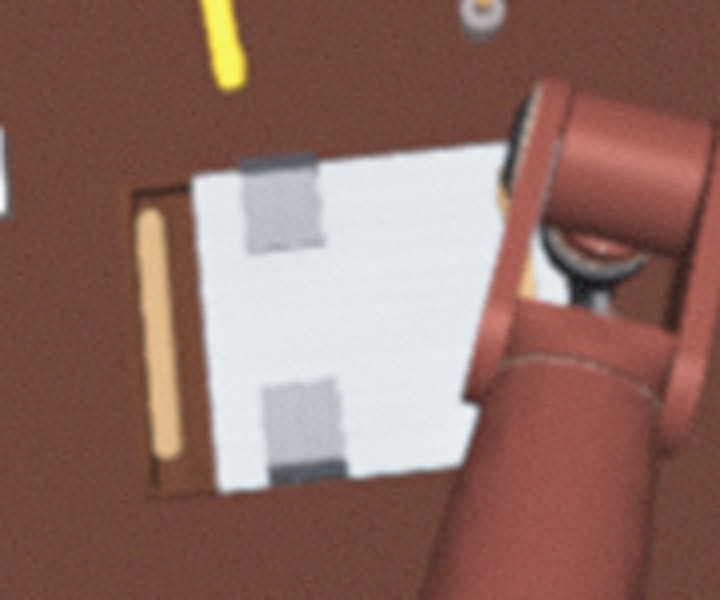

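```bash
python3 - <<'E'
from h import *
o=st(); p=eyes.get_image("wrist")
print("rear corners",wcam(p,o,[(152,241),(490,241)],.030)); print("stick2 mid",wcam(p,o,[(240,162),(410,165)],.042),wcam(p,o,[(240,181),(410,183)],.04))
E
python3 -m crank '[[0,-0.004,0,0,0,20,0],[0.004,0,0,0,0,20,0],[0,0,0,0,0,20,0],[0,0,0,0,0,10,0],[0,0,0,0,0,0,0]]'
python3 - <<'E'
from h import *
o=st()
E
```

```text
t 8.9833 board xy [-182.8   -0. ] tip z above plate 83.7 toolx rel yaw deg 0.25 tilt [ 0.0065 -0.0068] F [ 0.8 -0.3 -0.1] open 0.0427
rear corners [[-209.82682113  124.9230083 ]
 [-209.19465565 -127.43917051]]
stick2 mid [[-147.45064677   52.35318194]
 [-148.97154078  -58.92050916]] [[-160.79054101   53.77252625]
 [-161.7400919   -60.56818994]]
t: 9.45
tool_pos: [0.5525, -0.0751, 0.2167]
tool_rot: [2.096, 2.323, -0.005]
contact_force: [-1.0, -0.3, 0.1]
opening: 0.0428
t 9.45 board xy [-176.7   -1.8] tip z above plate 13.3 toolx rel yaw deg 0.84 tilt [ 0.0071 -0.0111] F [-1.  -0.3  0.1] open 0.0428
```

```bash
python3 -m crank '[[0.006,0.012,0.014,-6,0,3,0],[0,0,0,0,0,4,0],[0,0,0,0,0,3,0],[0,0,0,0,0,0,0]]'
python3 - <<'E'
from h import *
o=st(); p=eyes.get_image("side"); save(p,"s10.png",(240,170,390,290),5)
E
```

```text
t: 9.78
tool_pos: [0.554, -0.0798, 0.2078]
tool_rot: [-2.119, -2.319, -0.002]
contact_force: [0.3, 0.0, -0.1]
opening: 0.0426
t 9.7833 board xy [-181.5   -2.9] tip z above plate 4.4 toolx rel yaw deg 0.14 tilt [0.001  0.0012] F [ 0.3  0.  -0.1] open 0.0426
```

View pics/s10.png

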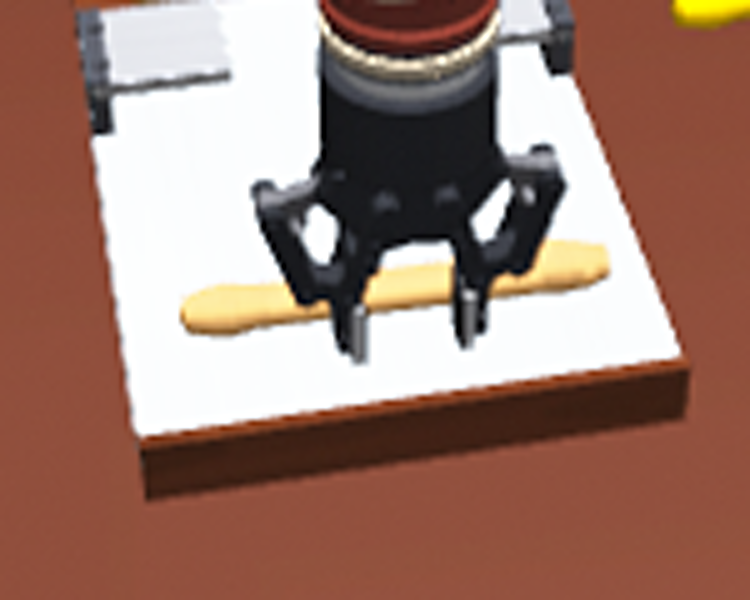

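```bash
python3 -m crank '[[0,0,0.002,4,-2,0.5,0],[0,0,0,5,0,0,0],[0,0,0,5,0,0,0],[0,0,0,5,0,0,0],[0,0,0,5,0,0,0],[0,0,0,5,0,0,0],[0,0,0,5,0,0,0],[0,0,0,5,0,0,0]]';python3 -m crank '[[0,0,0,5,0,0,0],[0,0,0,5,0,0,0],[0,0,0,5,0,0,0],[0,0,0,5,0,0,0],[0,0,0,5,0,0,0],[0,0,0,5,0,0,0],[0,0,0,5,0,0,0]]'
python3 - <<'E'
from h import *
o=st(); p=eyes.get_image("wrist"); save(p,"w11.png")
E
```

```text
t: 10.5
tool_pos: [0.5493, -0.0382, 0.2107]
tool_rot: [2.119, 2.312, 0.007]
contact_force: [-0.1, 0.5, 0.5]
opening: 0.043
t: 11.08
tool_pos: [0.5456, 0.001, 0.2103]
tool_rot: [2.119, 2.313, 0.007]
contact_force: [0.3, -0.6, 0.2]
opening: 0.0427
t 11.0833 board xy [-100.2   -1.6] tip z above plate 6.9 toolx rel yaw deg -0.01 tilt [0.0062 0.    ] F [ 0.3 -0.6  0.2] open 0.0427
```

View pics/w11.png

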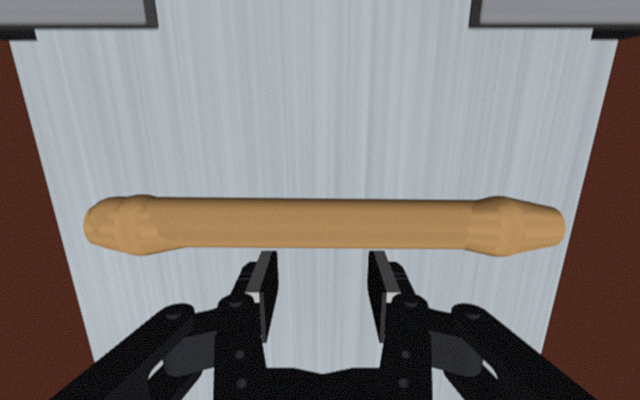

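```bash
python3 -m crank '[[0.006,0,0,4,0,3,0],[0,0,0,4,0,1,0],[0,0,0,4,0,0,0],[0,0,0,4,0,0,0],[0,0,0,4,0,0,0],[0,0,0,4,0,0,0],[0,0,0,4,0,0,0],[0,0,0,4,0,0,0]]';python3 -m crank '[[0,0,0,4,0,0,0],[0,0,0,4,0,0,0],[0,0,0,4,0,0,0],[0,0,0,4,0,0,0]]'
python3 - <<'E'
from h import *
o=st(); p=eyes.get_image("wrist"); save(p,"w12.png")
E
```

```text
t: 11.8
tool_pos: [0.5426, 0.0363, 0.2058]
tool_rot: [-2.122, -2.316, 0.001]
contact_force: [-0.3, 0.3, 0.5]
opening: 0.0429
t: 12.13
tool_pos: [0.5411, 0.0541, 0.206]
tool_rot: [2.122, 2.316, -0.001]
contact_force: [0.6, -0.9, 0.4]
opening: 0.0429
t 12.1333 board xy [-47.   -1.7] tip z above plate 2.6 toolx rel yaw deg -0.02 tilt [-0.0002 -0.0005] F [ 0.6 -0.9  0.4] open 0.0429
```

View pics/w12.png

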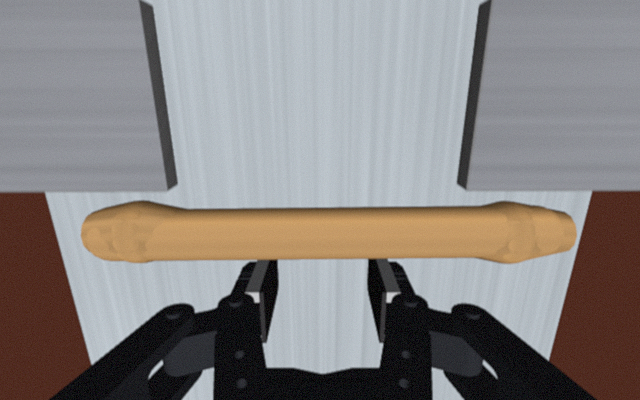

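```bash
for i in 1; do python3 -m crank '[[0,0,0,2.5,0,0,0],[0,0,0,2.5,0,0,0],[0,0,0,2.5,0,0,0],[0,0,0,2.5,0,0,0]]'; done
python3 - <<'E'
from h import *
o=st(); p=eyes.get_image("wrist"); save(p,"w13.png")
E
```

```text
t: 12.52
tool_pos: [0.5399, 0.0655, 0.2058]
tool_rot: [-2.121, -2.317, 0.001]
contact_force: [-0.2, 0.4, 0.3]
opening: 0.0425
t 12.5167 board xy [-35.4  -1.6] tip z above plate 2.4 toolx rel yaw deg 0.0 tilt [-0.0005  0.    ] F [-0.2  0.4  0.3] open 0.0425
```

View pics/w13.png

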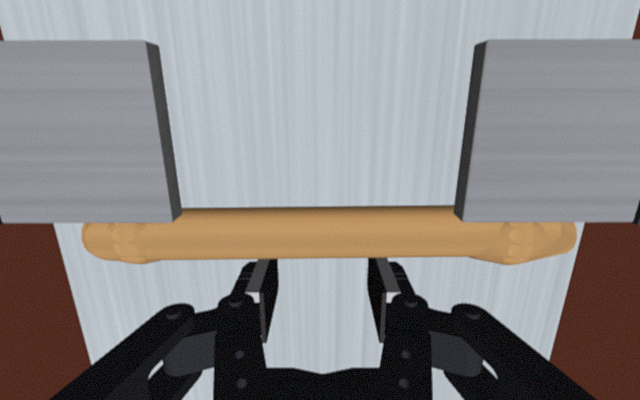

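```bash
python3 -m crank '[[0,0,0,2,0,0,0],[0,0,0,2,0,0,0]]'; python3 -m crank '[[0,0,0,1.5,0,0,0],[0,0,0,1.5,0,0,0]]';python3 - <<'E'
from h import *
o=st(); p=eyes.get_image("wrist"); save(p,"w14.png")
E
```

```text
t: 12.73
tool_pos: [0.5395, 0.07, 0.2058]
tool_rot: [-2.121, -2.316, 0.0]
contact_force: [-0.2, 0.7, -0.5]
opening: 0.0426
t: 12.9
tool_pos: [0.5394, 0.0723, 0.2059]
tool_rot: [2.118, 2.317, -0.005]
contact_force: [0.5, -7.0, -1.8]
opening: 0.0429
t 12.9 board xy [-28.6  -1.7] tip z above plate 2.5 toolx rel yaw deg 0.1 tilt [-0.0002 -0.0043] F [ 0.5 -7.  -1.8] open 0.0429
```

View pics/w14.png

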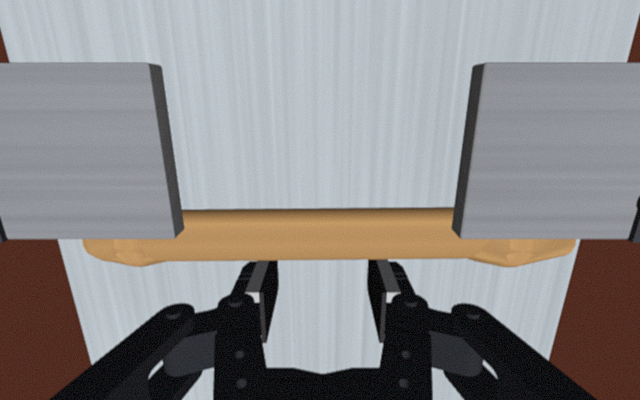

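```bash
python3 -m crank '[[0,0,0,-5,0,0,0],[0,0,0,-10,0,0,0],[0,0,0,-5,0,-15,0],[0,0,0,0,0,-25,0],[0,0,0,0,0,-25,0],[0,0,0,0,0,-15,0],[0,0,0,0,0,0,0]]';python3 - <<'E'
from h import *
o=st(); print(np.round(o["q"],2)); p=eyes.get_image("wrist"); save(p,"w15.png")
p=eyes.get_image("top"); print([ (np.round(r["centre"],3),r["confidence"]) for r in spotter.mark_of("tray",p)[:2]]); save(p,"t15.png",(380,140,500,260),5)
E
```

```text
t: 13.53
tool_pos: [0.5404, 0.0489, 0.2863]
tool_rot: [-2.12, -2.313, 0.008]
contact_force: [0.4, -0.4, 0.2]
opening: 0.0424
t 13.5333 board xy [-52.1  -0.7] tip z above plate 82.9 toolx rel yaw deg -0.06 tilt [-0.0066 -0.0008] F [ 0.4 -0.4  0.2] open 0.0424
[-0.05 -0.04  1.91 -0.    1.28 -0.13]
[(array([ 0.522, -0.324, -0.001]), 0.63)]
```

View pics/w15.png

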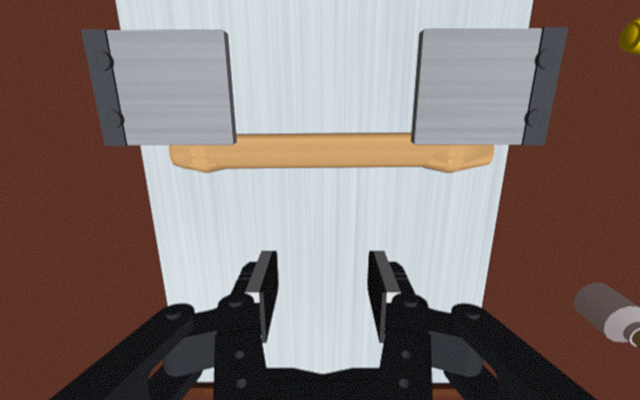

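View pics/t15.png

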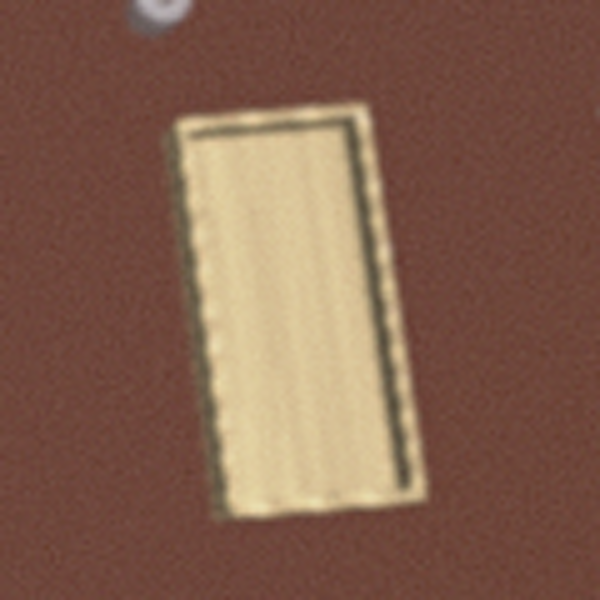

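Run:
```python
from h import *
o=st(); p=eyes.get_image("wrist"); 
print("stick",wcam(p,o,[(170,153),(240,151),(320,151),(410,150),(494,150)],.043))
p=eyes.get_image("top")
W=ray(p,np.array([(177,118),(366,103),(427,498),(225,515)])/5+[380,140],.04); print(W.round(4),W.mean(0))
d=(W[0]+W[1]-W[2]-W[3])/2; print("long yaw",np.degrees(np.arctan2(d[1],d[0])),np.linalg.norm(d))
```

```text
t 13.6833 board xy [-51.6   0.8] tip z above plate 78.4 toolx rel yaw deg -0.05 tilt [-0.0136 -0.0008] F [-0.3 -0.1  0.1] open 0.0426
stick [[  -7.53671493  100.46536185]
 [  -6.15502359   55.87334934]
 [  -6.0285679     5.40913076]
 [  -5.25998139  -50.94207247]
 [  -5.13107928 -103.18589705]]
[[ 0.6378 -0.2603  0.04  ]
 [ 0.6451 -0.3807  0.04  ]
 [ 0.3957 -0.3975  0.04  ]
 [ 0.388  -0.2736  0.04  ]] [ 0.51664515 -0.32800659  0.04      ]
long yaw 3.4457072771822417 0.25000849314206686
```

```bash
python3 -m crank '[[-0.012,0,0,22,1,0,-0.5],[0,0,0,22,1,0,-0.5],[0,0,0.12,0,0,0,-0.5],[0,0,0.12,0,0,0,-0.5],[0,0,0.12,0,0,0,-0.5],[0,0,0.12,0,0,0,-0.5],[0,0,0.12,0,0,0,-0.5],[0,0,0.12,0,0,0,-0.5]]';python3 -m crank '[[0,0,0.12,0,0,0,-0.5],[0,0,0.12,0,0,0,-0.5],[0,0,0.12,0,0,0,-0.5],[0,0,0.12,0,0,0,-0.5],[0,0,0.12,0,0,0,-0.5],[0,0,0.12,0,0,0,-0.5],[0,0,0.12,0,0,0,-0.5],[0,0,0,0,0,0,-0.5]]';python3 - <<'E'
from h import *
o=st(); print(np.round(o["q"],2)); p=eyes.get_image("wrist"); save(p,"w16.png")
p=eyes.get_image("side"); save(p,"s16.png",(220,130,400,270),4)
E
```

```text
t: 14.45
tool_pos: [0.5323, 0.0956, 0.2664]
tool_rot: [-2.812, -1.372, 0.037]
contact_force: [1.0, 0.2, 0.2]
opening: 0.0644
t: 15.12
tool_pos: [0.5273, 0.0959, 0.2514]
tool_rot: [-3.139, -0.049, 0.08]
contact_force: [0.3, 0.5, -0.3]
opening: 0.0642
t 15.1167 board xy [-4.   8.3] tip z above plate 48.0 toolx rel yaw deg -93.26 tilt [-0.0511  0.0004] F [ 0.3  0.5 -0.3] open 0.0642
[0.04 0.   1.93 0.   1.26 1.58]
```

View pics/w16.png

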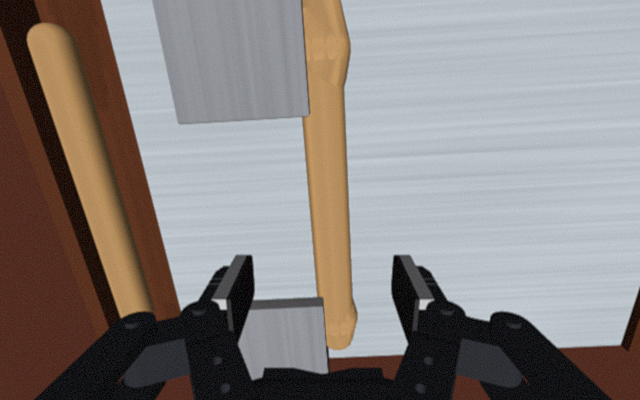

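View pics/s16.png

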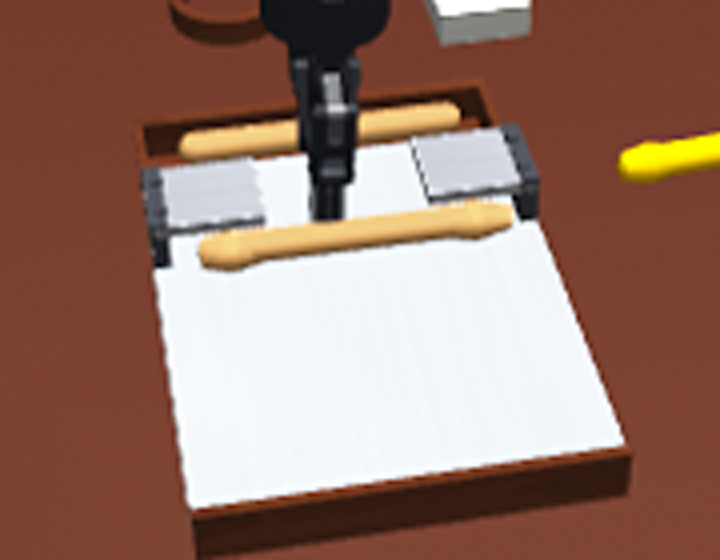

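```bash
python3 -m crank '[[0,0.025,-0.03,5,1,-5,-0.5],[0,0.027,-0.028,4,0.5,-5,-0.5],[0,0,0,0,0,0,-0.5],[0,0,0,0,0,0,-0.5]]';python3 - <<'E'
from h import *
o=st(); p=eyes.get_image("wrist"); save(p,"w17.png")
E
```

```text
t: 15.55
tool_pos: [0.536, 0.0949, 0.2585]
tool_rot: [-3.133, -0.167, 0.004]
contact_force: [-0.2, -0.7, -0.6]
opening: 0.0635
t 15.55 board xy [-5.8 -0.3] tip z above plate 55.1 toolx rel yaw deg -88.93 tilt [-0.0026  0.0039] F [-0.2 -0.7 -0.6] open 0.0635
```

View pics/w17.png

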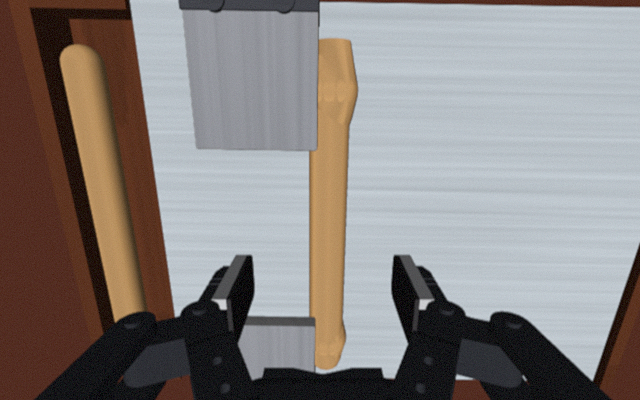

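```bash
python3 -m crank '[[0,0,0.01,0,0,14,-0.5],[0,0,0,0,0,14,-0.5],[0,0,0,0,0,10,-0.5],[0,0,0,0,0,4,-0.5],[0,0,0,0,0,0,-0.5]]';python3 - <<'E'
from h import *
o=st(); p=eyes.get_image("wrist"); save(p,"w18.png");p=eyes.get_image("side"); save(p,"s18.png",(250,140,370,230),6)
E
```

```text
t: 16.02
tool_pos: [0.5355, 0.0952, 0.2146]
tool_rot: [-3.134, -0.153, 0.006]
contact_force: [-0.3, -0.3, 0.1]
opening: 0.0639
t 16.0167 board xy [-5.5  0.1] tip z above plate 11.2 toolx rel yaw deg -89.42 tilt [-0.0041  0.0038] F [-0.3 -0.3  0.1] open 0.0639
```

View pics/w18.png

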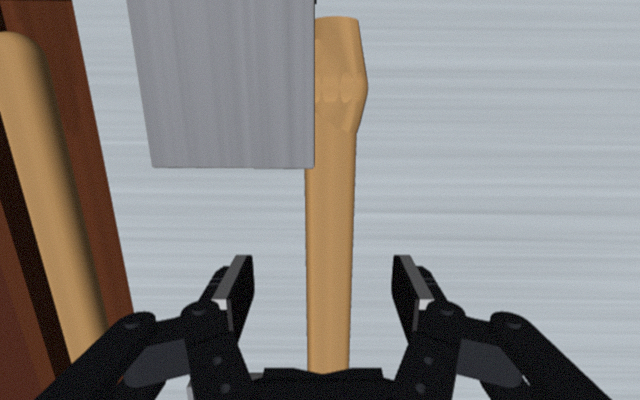

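View pics/s18.png

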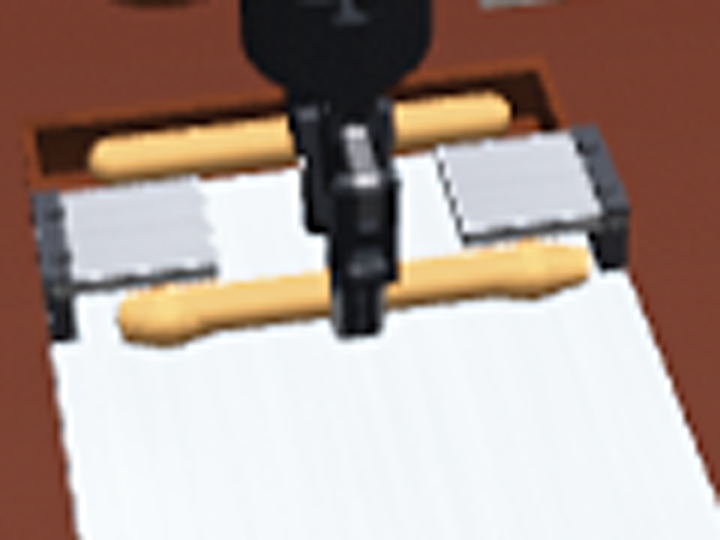

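```bash
python3 -m crank '[[0,0,0.01,0,1.5,5,-0.5],[0,0,0,0,0,3,-0.5],[0,0,0,0,0,0,-0.5]]'; python3 -c "
from h import *
st()"; python3 -m crank '[[0,0,0,0,0,0,0.2],[0,0,0,0,0,0,0.4],[0,0,0,0,0,0,1],[0,0,0,0,0,0,1],[0,0,0,0,0,0,1]]' 25;python3 - <<'E'
from h import *
o=st(); p=eyes.get_image("wrist"); save(p,"w19.png")
E
```

```text
t: 16.37
tool_pos: [0.537, 0.0937, 0.2089]
tool_rot: [-3.135, -0.136, -0.002]
contact_force: [0.3, 0.7, -0.2]
opening: 0.0638
t 16.3667 board xy [-7.1 -1.1] tip z above plate 5.5 toolx rel yaw deg -90.05 tilt [0.0009 0.004 ] F [ 0.3  0.7 -0.2] open 0.0638
t: 16.78
tool_pos: [0.5375, 0.093, 0.2099]
tool_rot: [-3.137, -0.137, -0.004]
contact_force: [0.6, -0.2, -1.2]
opening: 0.021
t 16.7833 board xy [-7.9 -1.6] tip z above plate 6.5 toolx rel yaw deg -90.02 tilt [0.0025 0.0014] F [ 0.6 -0.2 -1.2] open 0.021
```

View pics/w19.png

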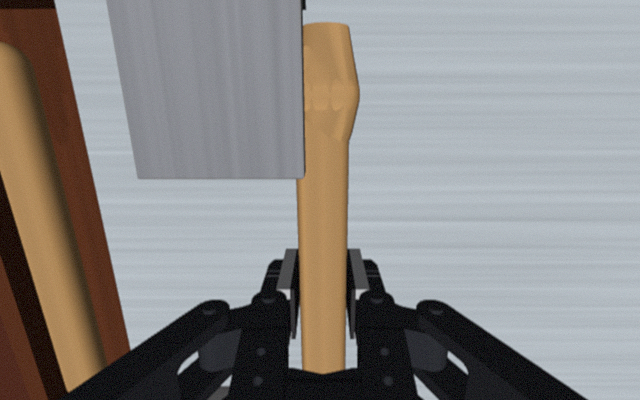

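```bash
python3 -m crank '[[0,0,0,0,4,0,1],[0,0,0,0,7,0,1],[0,0,0,0,8,0,1],[0,0,0,0,8,0,1],[0,0,0,0,8,0,1],[0,0,0,0,8,0,1],[0,0,0,0,8,0,1],[0,0,0,0,0,0,1]]';python3 - <<'E'
from h import *
o=st(); p=eyes.get_image("side"); save(p,"s20.png",(250,140,370,260),5)
E
```

```text
t: 17.5
tool_pos: [0.5424, 0.0371, 0.2099]
tool_rot: [-3.135, -0.136, -0.005]
contact_force: [-0.5, -0.1, -0.8]
opening: 0.0211
t 17.5 board xy [-64.   -1.6] tip z above plate 6.5 toolx rel yaw deg -90.07 tilt [0.003 0.004] F [-0.5 -0.1 -0.8] open 0.0211
```

View pics/s20.png

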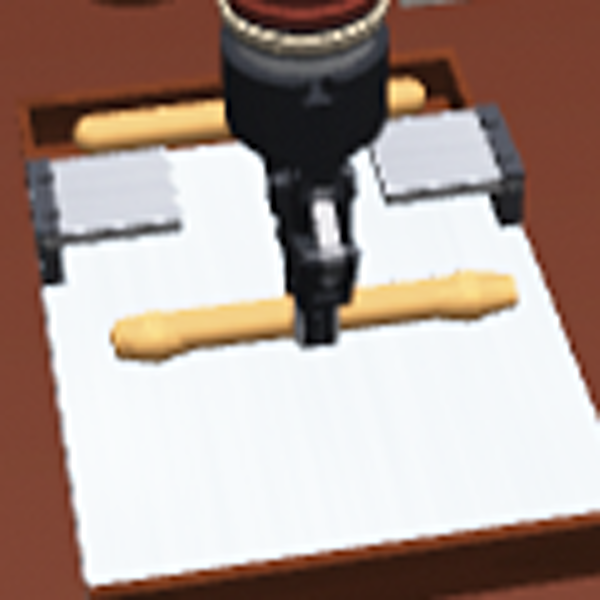

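```bash
python3 -m crank '[[0,0,0,0,0,-10,1],[0,0,0,0,0,-20,1],[0,0,0,0,0,-25,1],[0,0,0,0,0,-25,1],[0,0,0,-4,10,0,1],[0,0,0,-6,25,0,1],[0,0,0,-6,35,0,1],[0,0,0,-6,35,0,1]]';python3 -m crank '[[0,0,0.013,-6,35,0,1],[0,0,0.013,-6,35,0,1],[0,0,0,-6,35,0,1],[0,0,0,-6,35,0,1],[0,0,0,-6,35,0,1],[0,0,0,-3,20,0,1],[0,0,0,0,0,0,1],[0,0,0,0,0,0,1]]';python3 - <<'E'
from h import *
o=st(); p=eyes.get_image("wrist"); save(p,"w21.png");p=eyes.get_image("side"); save(p,"s21.png");print(o["tool_pos"])
E
```

```text
t: 18.22
tool_pos: [0.5282, -0.0673, 0.2947]
tool_rot: [-3.132, -0.155, -0.004]
contact_force: [-0.0, -1.1, -0.9]
opening: 0.0208
t: 18.88
tool_pos: [0.5045, -0.2793, 0.292]
tool_rot: [-3.136, -0.106, -0.001]
contact_force: [-0.1, 0.4, -1.3]
opening: 0.0208
t 18.8833 board xy [-375.9   63.9] tip z above plate 88.6 toolx rel yaw deg -91.15 tilt [0.0007 0.0041] F [-0.1  0.4 -1.3] open 0.0208
[ 0.5045228  -0.27933922  0.29198325]
```

View pics/w21.png

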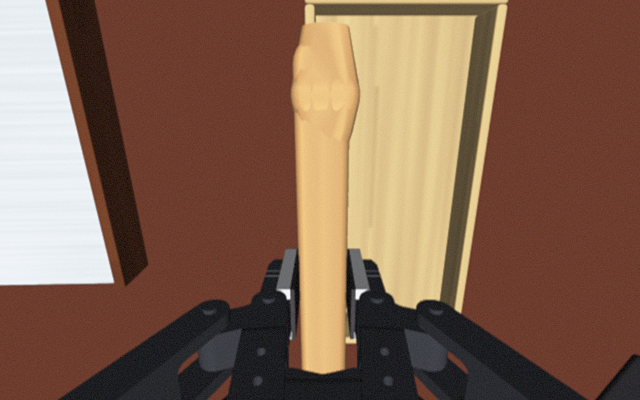

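View pics/s21.png

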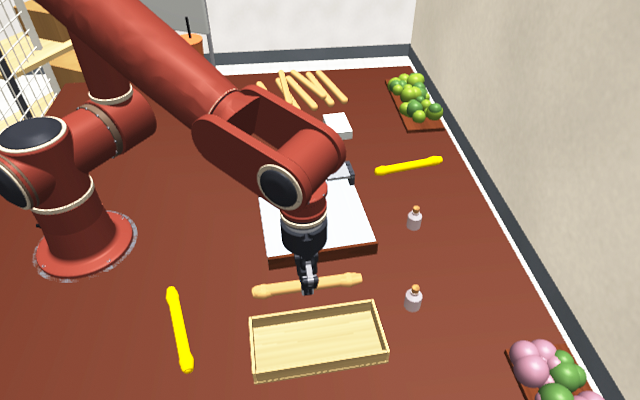

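Run:
```python
from h import *
o=st(); p=eyes.get_image("wrist")
B=wcam(p,o,[(306,3),(507,3),(458,310)],.04)/1000
W=O+B[:,:1]*u+B[:,1:]*v; print(W.round(4), o["tool_pos"])
m=(W[0]+W[1])/2; e=W[0]-W[1]; e/=np.linalg.norm(e); l=np.array([-e[1],e[0]]); l*=np.sign(l[0]); print("width",np.linalg.norm(W[0]-W[1]),"yaw",np.degrees(np.arctan2(l[1],l[0])),"centre",m-0.125*l)
```

```text
t 18.9833 board xy [-374.7   63.4] tip z above plate 88.6 toolx rel yaw deg -91.05 tilt [0.0007 0.0041] F [-0.3 -0.1 -1.1] open 0.0211
[[ 0.6335 -0.2573]
 [ 0.6417 -0.375 ]
 [ 0.4305 -0.3876]] [ 0.50485883 -0.27810162  0.29202764]
width 0.11806095138897084 yaw 4.004862965140819 centre [ 0.51293104 -0.32487355]
```

```bash
python3 -m crank '[[0,0,0,4,18,0,1],[0,0,0,3,18,0,1],[0,0,0,0,10,5,1],[0,0,0,0,0,10,1],[0,0,0,0,0,10,1],[0,0,0,0,0,0,1]]';python3 - <<'E'
from h import *
o=st(); p=eyes.get_image("wrist"); save(p,"w22.png");print(o["tool_pos"])
E
```

```text
t: 19.53
tool_pos: [0.5171, -0.3165, 0.264]
tool_rot: [-3.132, -0.127, -0.001]
contact_force: [-0.4, 0.8, -1.6]
opening: 0.0208
t 19.5333 board xy [-414.    54.6] tip z above plate 60.6 toolx rel yaw deg -90.4 tilt [0.0001 0.007 ] F [-0.4  0.8 -1.6] open 0.0208
[ 0.51706026 -0.31646438  0.26404296]
```

View pics/w22.png

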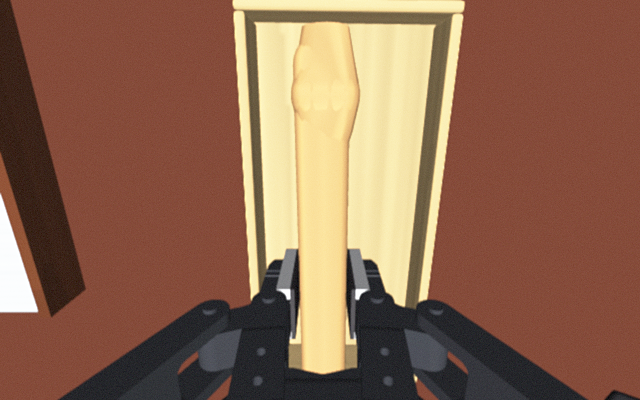

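```bash
python3 -m crank '[[-0.007,0,0.01,-2,8,10,1],[0,0,0,0,0,15,1],[0,0,0,0,0,15,1],[0,0,0,0,0,12,1],[0,0,0,0,0,5,1],[0,0,0,0,0,0,1],[0,0,0,0,0,0,1]]';python3 - <<'E'
from h import *
o=st(); p=eyes.get_image("wrist"); save(p,"w23.png");p=eyes.get_image("side"); save(p,"s23.png",(230,250,400,390),4);print(o["tool_pos"], (o["tool_pos"][2]-.1734)*1000)
E
```

```text
t: 20.17
tool_pos: [0.5153, -0.3236, 0.2027]
tool_rot: [3.138, 0.112, 0.001]
contact_force: [-0.1, -0.6, -1.5]
opening: 0.021
t 20.1667 board xy [-420.9   57. ] tip z above plate -0.7 toolx rel yaw deg -90.94 tilt [ 0.0004 -0.0016] F [-0.1 -0.6 -1.5] open 0.021
[ 0.51527701 -0.32355362  0.20271433] 29.314328865912202
```

View pics/w23.png

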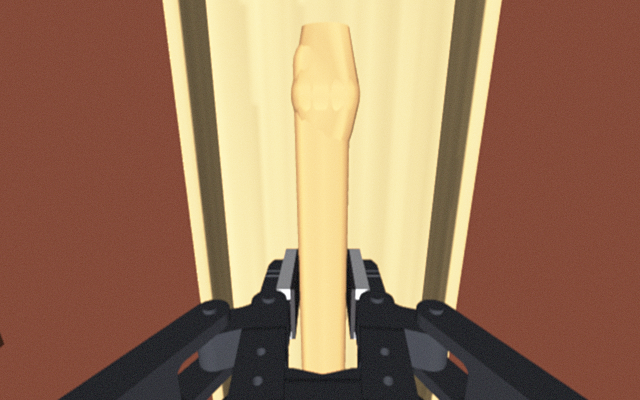

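View pics/s23.png

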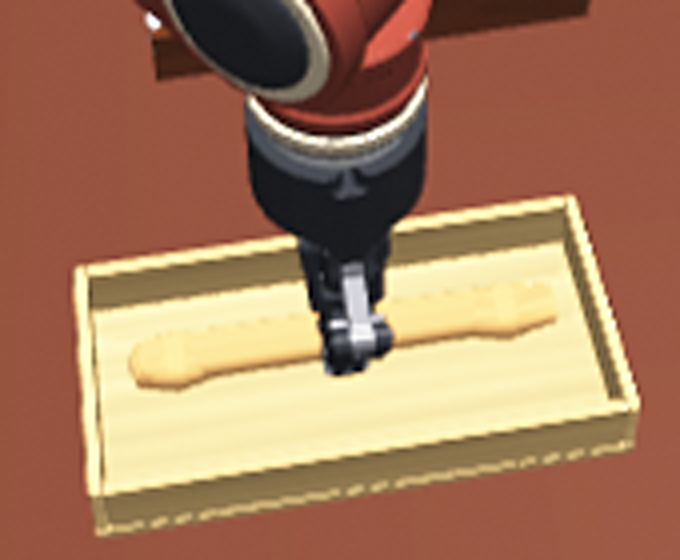

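```bash
python3 -m crank '[[0,0,0,0,0,5,1],[0,0,0,0,0,4,1],[0,0,0,0,0,3,1],[0,0,0,0,0,0,1]]';python3 - <<'E'
from h import *
o=st(); print(o["tool_pos"], (o["tool_pos"][2]-.1734)*1000)
E
```

```text
t: 20.6
tool_pos: [0.5166, -0.3245, 0.1934]
tool_rot: [3.134, 0.112, 0.008]
contact_force: [0.2, 0.6, -0.2]
opening: 0.0211
t 20.6 board xy [-421.9   55.8] tip z above plate -10.0 toolx rel yaw deg -90.93 tilt [ 0.0056 -0.0058] F [ 0.2  0.6 -0.2] open 0.0211
[ 0.51656499 -0.32450702  0.19336164] 19.961641918251395
```

```bash
python3 -m crank '[[0.006,-0.005,0,0,0,3,1],[0,0,0,0,0,2,1],[0,0,0,0,0,2,1],[0,0,0,0,0,0,1]]';python3 - <<'E'
from h import *
o=st(); print(o["tool_pos"], (o["tool_pos"][2]-.1734)*1000)
E
```

```text
t: 20.93
tool_pos: [0.5168, -0.3247, 0.186]
tool_rot: [3.139, 0.112, 0.0]
contact_force: [-0.3, 0.4, -1.0]
opening: 0.0204
t 20.9333 board xy [-422.2   55.6] tip z above plate -17.4 toolx rel yaw deg -90.93 tilt [ 0.0003 -0.0002] F [-0.3  0.4 -1. ] open 0.0204
[ 0.51679107 -0.32470504  0.18601298] 12.612977742674559
```

```bash
python3 -m crank '[[0,0,0,0,0,0,0.3],[0,0,0,0,0,0,0.2],[0,0,0,0,0,0,0.1],[0,0,0,0,0,0,0],[0,0,0,0,0,0,0]]'; python3 -m crank '[[0,0,0,0,0,-10,0],[0,0,0,0,0,-20,0],[0,0,0,0,0,-30,0],[0,0,0,0,0,-35,0],[0,0,0,0,0,-35,0],[0,0,0,0,0,-20,0],[0,0,0,0,0,0,0],[0,0,0,0,0,0,0]]';python3 - <<'E'
from h import *
o=st(); p=eyes.get_image("side"); save(p,"s25.png");p=eyes.get_image("wrist"); save(p,"w25.png");
E
```

```text
t: 21.35
tool_pos: [0.5172, -0.325, 0.1867]
tool_rot: [3.139, 0.112, 0.002]
contact_force: [0.3, 0.1, -0.3]
opening: 0.0426
t: 22.02
tool_pos: [0.5162, -0.3243, 0.347]
tool_rot: [3.139, 0.112, 0.001]
contact_force: [-0.9, -0.3, -0.3]
opening: 0.043
t 22.0167 board xy [-421.7   56.1] tip z above plate 143.6 toolx rel yaw deg -90.93 tilt [ 0.0005 -0.0004] F [-0.9 -0.3 -0.3] open 0.043
```

View pics/s25.png

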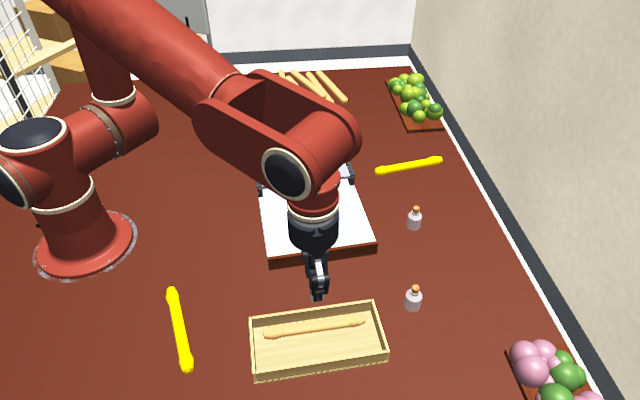

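View pics/w25.png

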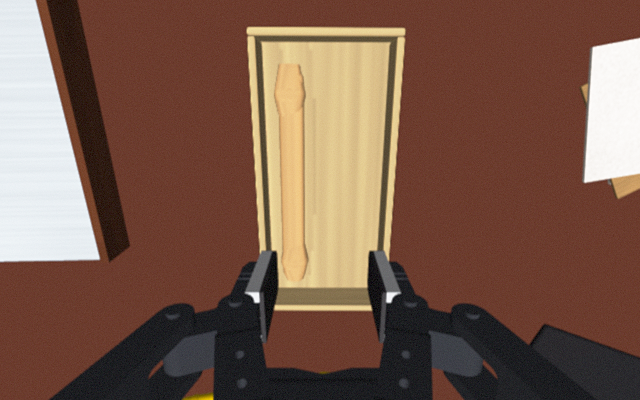

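```bash
python3 -m crank '[[0,0,0,0,0,-10,0],[0,0,0,0,0,0,0],[0,0,0,0,0,0,0],[0,0,0,0,0,0,0],[0,0,0,0,0,0,0],[0,0,0,0,0,0,0]]';python3 - <<'E'
from h import *
o=st(); p=eyes.get_image("wrist"); save(p,"w26.png"); p=eyes.get_image("top"); save(p,"t26.png")
E
python3 -m crank '[[0,0,0,0,0,0,0],[0,0,0,0,0,0,0],[0,0,0,0,0,0,0],[0,0,0,0,0,0,0],[0,0,0,0,0,0,0],[0,0,0,0,0,0,0]]';python3 - <<'E'
from h import *
p=eyes.get_image("wrist"); a=cv2.imread("pics/w26.png")[...,::-1].astype(int); d=abs(p["image"].astype(int)-a).max(2); print((d>40).sum()); save(p,"w27.png")
E
```

```text
t: 22.62
tool_pos: [0.5148, -0.3231, 0.3479]
tool_rot: [-3.129, -0.112, 0.018]
contact_force: [-0.1, 0.2, -0.4]
opening: 0.0426
t 22.6167 board xy [-420.4   57.5] tip z above plate 144.5 toolx rel yaw deg -90.93 tilt [-0.012   0.0098] F [-0.1  0.2 -0.4] open 0.0426
t: 23.22
tool_pos: [0.5148, -0.3232, 0.3479]
tool_rot: [-3.129, -0.112, 0.018]
contact_force: [-0.3, -0.2, -0.5]
opening: 0.0429
0
```

View pics/w27.png

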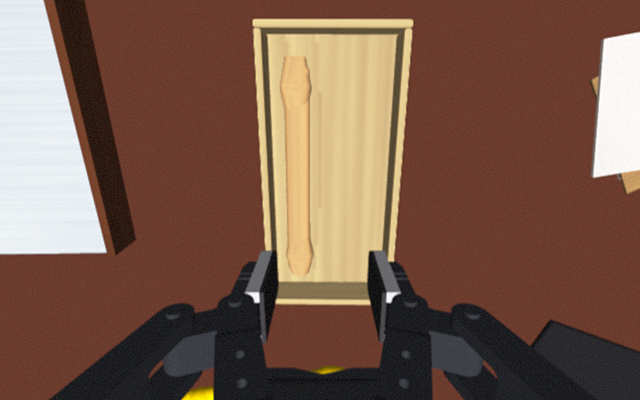

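View pics/t26.png

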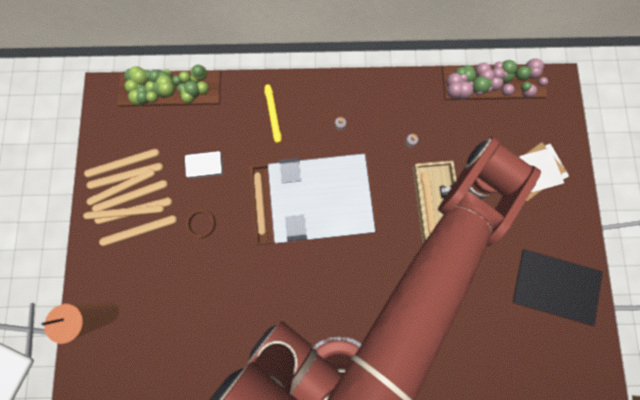

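The uneven stick lies still in the tray and the even one in the trough (top image, about (262,203)). The bystanders have not moved.

```bash
python3 -c "
from station import ctrl
print(ctrl.finish_job())"
```

```text
the job is handed in; nothing more can be done
None
```

Both sticks were roll-tested and the job is handed in, at about 23 s of robot time.

- **Even stick:** the one nearer the gauge ran true. I pushed it from behind, it rolled under both bars with no force above the sensor noise (about 1 N), and it dropped into the trough.
- **Uneven stick:** the one with the visible swellings caught at the gauge mouth. The force reading then was about 7 N, against the 15 N limit, so I stopped and backed off. I gripped it in the middle, drew it back about 56 mm clear of the bars, lifted it out and laid it in the tray.

**Last checks:**
- Two wrist pictures about 0.6 s apart showed no change in the tray, so the uneven stick is lying still. It rolled sideways a little inside the tray when I let go.
- The last top picture shows the even stick in the trough, and the vials, tape, box and yellow sticks where they started.
- The gripper was clear of everything.

No check failed. The top camera's position for the board was about 5 mm off the wrist camera's, so I worked to the wrist camera.

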